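# Index the specimen carousel and lock it with its pin

## Task

Turn the specimen carousel anticlockwise (seen from above) by its T-handle, click by click, until the third slot counted anticlockwise after the tall steel dowel rests under the hole of the locking bracket, without going past it. Then take the locking pin out of its stand and push it down through the bracket into that slot until its head has pressed the sprung washer flush into the stop collar and stays there; sprung balls grip the pin and the collar's height is set differently each time, so press it home by feel, firmly but gently, with no more than about 25 N, and do not drive the collar down. Let go, and leave the other things on the bench where they are.

Things in the scene. Friction and masses are not known exactly. Their poses are not given: they have to be found in the camera images.
- carousel (a joint): carousel angle, rad, + = anticlockwise from above. Spring detents (clicks) every 45 degrees (0.785); 0 is the wanted station. Starts in the detent at -3.14, -2.36 or -1.57 (4, 3 or 2 clicks short). Leaving a detent takes up to about 0.1 N m; past half-way the spring pulls it into the next; let go between two it falls into one. End stops -3.61 and 2.04
- disc_top (a point): centre of the carousel's top face, on the turning axis, 100 above the table; turns with it. Aluminium disc, 188 across, 12 thick, with eight radial slots every 45 degrees, 14 wide, open at the rim, reaching in to 76 from the axis. Inward of each slot, 54 from the axis, a brass stub 16 dia x 7 high; at one slot a tall dowel instead
- t_handle (a point): centre of the black T-handle bar, on the turning axis, 151 above the table: bar 70 long (this point's x), 14 wide (y), 22 high, on a stem 18 dia; its underside is 40 above the disc and 18 above the dowel's top. Turns with the carousel
- dowel_top (a point): top centre of the steel dowel, 10 dia x 22 tall, 54 from the axis, 122 above the table; turns with the carousel. The slots are counted from the dowel's own slot: the next slot anticlockwise is the first after it
- third_slot (a point): the wanted slot, third anticlockwise after the dowel (135 degrees on from it): point on the disc's top face 85 from the axis. It lies straight under bracket_hole when the joint is at 0
- drum: fixed black drum housing, 180 dia x 72 high, on an aluminium foot 224 dia x 16; origin on its axis at the table. A steel bracket, 44 wide, stands on the foot in the drum's -y direction and reaches over the carousel's rim, from 112 in to 68 from the axis, its top face 124 above the table
- bracket_hole (a point): hole centre in the bracket's top face, 85 from the axis, 124 high; z up. Square hole 13 wide through the bracket (20 thick; disc 4 below it). 11 down, two spring balls stand 3 into the hole from either side (drum's x); they centre and grip the pin (about 8 N each): sliding it takes 6 to 14 N, and it stays where left. The stop collar stands over the hole, so the mouth is higher (see washer)
- washer (a joint): how far the soft sprung washer (22 x 22, hole 15 wide) is pressed into the top of the stop collar, m: 0 free, standing 4 mm proud; 0.004 flush with the collar's top; spring 0.4 to 1.2 N. The dark collar (36 x 32 x 10, hole 14 wide) stands over bracket_hole, hand-set at a height not reported: the free washer's top is 14 to 30 above the bracket's top face
- collar (a joint): how far the stop collar is pushed down against its stiff relief spring (about 12 N per mm), m: 0 free. It carries the washer. It may give a little under the pin's head but must not be driven down by more than 0.0025 (about 30 N)
- pin: locking pin: steel shank 10 dia x 59 long, tapering to 4.4 over the last 8, under a black round head 24 dia x 32 high. Origin at the centre of the head's underside, z up towards the head. Fully home, the head holds the washer flush in the collar and rests on the collar. With no slot under the bracket it stops 5 or more short of the washer. 40 to 85 g
- stand: grey block 52 x 52 x 60 high, fixed to the table, hole 13 dia; the pin stands loosely upright in it at the start, its head's underside on the block's top. Origin at the table under its centre
- wash_bottle: bystander: white wash bottle with an orange cap, 60 dia x 150 high; origin under its centre
- reagent_jar: bystander: small glass jar with a blue cap, 48 dia x 75 high; origin under its centre
- cover_disc: bystander: clear round cover plate, 150 dia x 6, with a small black knob; origin under its centre
- marker: bystander: black pen, 135 long, 10 dia; origin under its centre
- dish: bystander: glass dish, 80 dia x 14; origin under its centre
- spatula: bystander: steel spatula with a grey grip, 135 long; origin under its centre
- toggle_block: bystander: white block 70 x 50 x 26 with its own small T-knob on top, 59 high in all; origin under its centre

How it is judged:
By the outcome, as a careful person would: the job done as asked, in the order asked, and still so for the second after the job is handed in, with the robot touching nothing.
It also fails if it takes over 72 s, if anything falls off the work surface, if the arm or the gripper's body presses on something with over 40 N, if the wrist force passes 120 N, or if a joint passes its speed limit or range.

## Robot

A 6-joint arm with a two-finger parallel gripper is mounted at the origin on the work surface. World frame = base frame: x ahead of the robot, y to its left, z up, the work surface at z = 0. Lengths are in mm, angles in rad, forces in N, time in s.
With the tool pointing down it reaches from about 350 to 775 mm from the base axis. Payload 5.5 kg.
Tool frame: the origin (TCP) lies at the very end of the fingers, on their centre line; the grasp point (between the pads) lies ctrl.tcp_to_grasp behind it (ctrl.tcp_to_grasp is the distance from the TCP to the grasp point, in mm); z points along the fingers, y is the line along which they close (so a half turn about z gives the same grasp; the last joint's range is limited). The gripper opens to 85 mm and grips with 20 to 120 N. Pads are 22 mm wide; open, the fingers measure 114 mm over their backs; the gripper's body (76 mm by 85 mm) begins 54 mm behind the grasp point. The pads swing forward as they close: fully open they stand 13 mm farther back than shut.
Start: joints at [-1.344, 0.313, 0.046, 1.304, 0, 1.431], TCP at [206.211, -536.795, 231.323] pointing down, gripper open.
Joint ranges: [-2.76, 2.76], [-0.86, 1.69], [-1.03, 1.26], [-2.2, 2.34], [-1.47, 1.5], [-3.14, 3.14]. Speed limits (rad/s): [2.57, 2.57, 3.14, 3.14, 3.14, 3.14].

## Interface

Orientations are given as a 3x3 rotation matrix whose columns are the frame's x, y, z axes.
In Python, from station import sense, optics, ticket, ctrl gives the robot as it stands. The module is installed in compiled form; this text tells all that it offers.
- The arm moves only by the tool step_arm, never from a script. Its argument "increments" is a list of rows, each a list of 7 numbers: the turn, a rotation vector about the world's x, y, z in degrees, then the shift along the world's x, y, z in mm, then the finger opening in mm, from 0 to 85.4. In form: [[ax, ay, az, tx, ty, tz, hand], ...]. A call has 1 to 10 rows; each row is the pose to reach, as a shift and turn from the pose commanded when the call began; what a row does not reach only later rows make up. A row lasts 1/12 s, in which the tool goes at most 41.7 mm and 7.16 degrees, less where a joint would pass 70% of its speed; a pose out of reach is approached as far as the arm can. A call with a gripper value outside its range is refused whole. The fingers move at their own pace and stop on an object; "newtons" is the grip in N (left out, the last holds). Time passes only in rows, so rows that repeat a pose let the fingers close. It gives the time, the measured TCP pose, the force, the opening and the grip force at its end, in the units of the state.
- sense(): the state, without advancing time (a new reading comes with each control period).
- optics.capture(name): name is "scene" or "top" or "wrist"; returns the picture (384x512x3 uint8, blue, green, red); there is no depth.
- optics.camera_info(name): a dict with "camera_matrix" (3x3 intrinsics, pixels), "T" (4x4, takes a point from camera to world coordinates). Camera axes: x right, y up, looking along -z (the intrinsics and any distortion apply to the point x, -y, -z); pixel columns grow to the right and rows downward; lengths in mm; the calibration is good to about 2 mm. The wrist camera is an equidistant fisheye: a pixel r from the principal point sees the ray r / f radians off the axis. A picture is of the moment at which its call begins: read the wrist's pose just before it. camera_info takes no time and is no camera call; for the wrist camera it gives the pose at the moment of the call.
- ticket.close_job(): hands the job in; it is judged then, once.
The state is a dict: "time_s": time; "joint_pos": joint angles; "qvel": joint speeds; "joint_efforts": joint torques, N m; "position": TCP position; "orientation": TCP orientation; "contact_force": force on the tool from outside, world axes, zero at the start; "moment": the same for the moment, N m; "finger_gap": finger opening in mm; "finger_force": force on a finger pad.
Only numpy, scipy, OpenCV 4.12 (cv2) and the standard library are available. Lean on these libraries where they do the work, as an engineer would, in place of code of your own. Each camera call takes 0.05 s, during which the arm holds its last target. There are 200 camera calls.

## Working session

There is one attempt and no reset: what is moved stays moved. The work goes in short steps, Python scripts to look and compute and a tool call to move; the robot and the scene stay as the last step left them, time stands still between calls to the robot, and variables do not carry over. Pictures are saved under pics/ and viewed, at most 10 in all, crops included, and the job is handed in when it is done.

Besides the shell and the picture viewer there is one more tool, called after "Call:" as a command line: name --pt "numbers of a row" for each row, then --argument value for the rest. step_arm: Moves the arm, as the interface text tells. Its arguments: {"type":"object","properties":{"increments":{"type":"array"},"newtons":{"type":"number"}},"required":["increments"]}

```bash
mkdir -p pics; python3 - <<'E'
from station import sense, optics, ticket, ctrl
import cv2
s=sense();print(s['time_s'],s['position'],s['orientation'],s['finger_gap'],s['contact_force'],ctrl.tcp_to_grasp)
for n in("scene","top"):
    im=optics.capture(n);cv2.imwrite(f'pics/{n}0.png',cv2.resize(im,(800,600),interpolation=cv2.INTER_CUBIC));cv2.imwrite(f'pics/raw_{n}0.png',im)
    i=optics.camera_info(n);print(n,i)
E
```

```text
0.0 [ 206.08146859 -536.2634982   230.41194787] [[ 9.33475655e-01  3.58640561e-01 -3.87278783e-04]
 [ 3.58640664e-01 -9.33474003e-01  1.77770413e-03]
 [ 2.76042133e-04 -1.79833745e-03 -9.99998345e-01]] 85.35924369735801 [ 0.09871982 -0.17823021  0.28271154] 18.700000000000003
scene {'camera_matrix': array([[386.75069107,   0.        , 257.49681652],
       [  0.        , 386.75069107, 187.43221796],
       [  0.        ,   0.        ,   1.        ]]), 'T': array([[ 8.01529628e-01, -3.95564420e-01,  4.48418381e-01,
         1.03715336e+03],
       [ 5.97952475e-01,  5.32438098e-01, -5.99134800e-01,
        -6.41334142e+02],
       [-1.75862045e-03,  7.48357175e-01,  6.63293635e-01,
         8.16833747e+02],
       [ 0.00000000e+00,  0.00000000e+00,  0.00000000e+00,
         1.00000000e+00]])}
top {'camera_matrix': array([[358.05462454,   0.        , 247.08454583],
       [  0.        , 358.05462454, 195.24646816],
       [  0.        ,   0.        ,   1.        ]]), 'T': array([[-8.64065688e-03,  9.88816918e-01, -1.48883985e-01,
         3.99994983e+02],
       [-9.99567583e-01, -4.35602097e-03,  2.90804500e-02,
         6.03987875e+00],
       [ 2.81066991e-02,  1.49070880e-01,  9.88426976e-01,
         1.15145341e+03],
       [ 0.00000000e+00,  0.00000000e+00,  0.00000000e+00,
         1.00000000e+00]])}
```

View pics/top0.png

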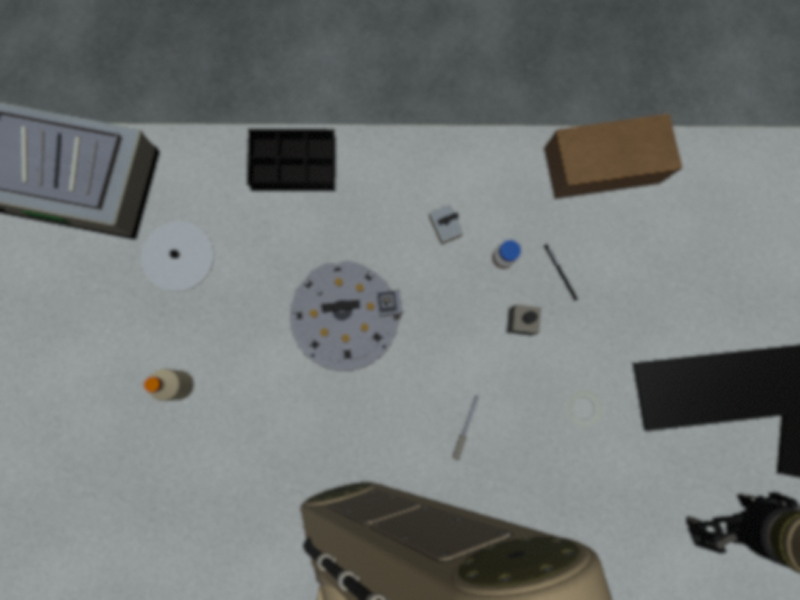

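View pics/scene0.png

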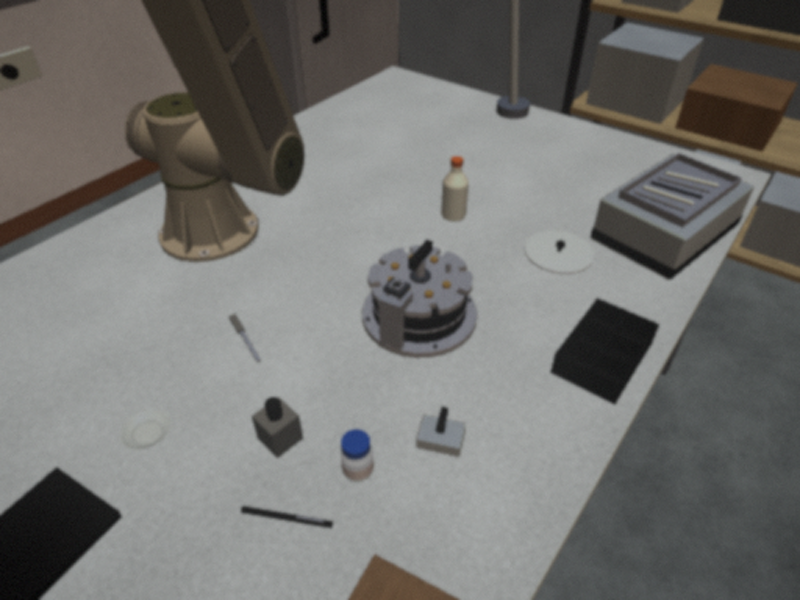

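Top view: carousel around (345,316), bracket at (388,302), stand and pin at (525,318). Scene view: bracket (395,300), stand (277,425). Next I'll enlarge both.

```bash
cat > h.py <<'E'
import numpy as np,cv2
from station import sense, optics, ticket, ctrl
def ray(n,u,v):
    i=optics.camera_info(n);K=i['camera_matrix'];T=i['T']
    d=np.array([(u-K[0,2])/K[0,0],-(v-K[1,2])/K[1,1],-1.])
    return T[:3,3],T[:3,:3]@d
def atz(n,u,v,z):
    o,d=ray(n,u,v);return o+d*(z-o[2])/d[2]
def proj(n,P):
    i=optics.camera_info(n);K=i['camera_matrix'];T=i['T']
    p=(np.atleast_2d(P)-T[:3,3])@T[:3,:3];p=p*[1,-1,-1]
    q=p@K.T;return q[:,:2]/q[:,2:]
E
python3 - <<'E'
import cv2,numpy as np
t=cv2.imread('pics/raw_top0.png');s=cv2.imread('pics/raw_scene0.png')
a=cv2.resize(t[160:245,178:268],None,fx=6.66,fy=6.66,interpolation=cv2.INTER_CUBIC)
b=cv2.resize(s[145:230,225:310],None,fx=6,fy=6,interpolation=cv2.INTER_CUBIC)
cv2.imwrite('pics/ta.png',a[:600,:800]);cv2.imwrite('pics/sb.png',b)
a=cv2.resize(t[185:220,318:353],None,fx=10,fy=10,interpolation=cv2.INTER_CUBIC)
b=cv2.resize(s[245:295,155:200],None,fx=8,fy=8,interpolation=cv2.INTER_CUBIC)
c=np.zeros((400,720,3),np.uint8);c[:350,:350]=a;c[:400,360:720]=b
cv2.imwrite('pics/st.png',c)
E
```

```text
(no output)
```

View pics/ta.png

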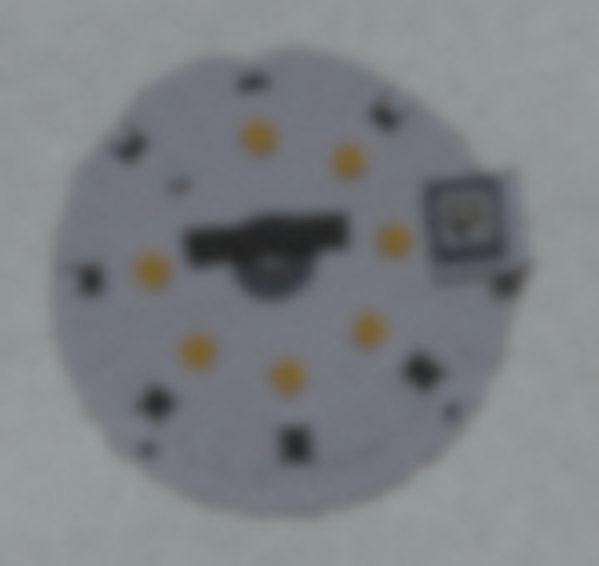

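View pics/st.png

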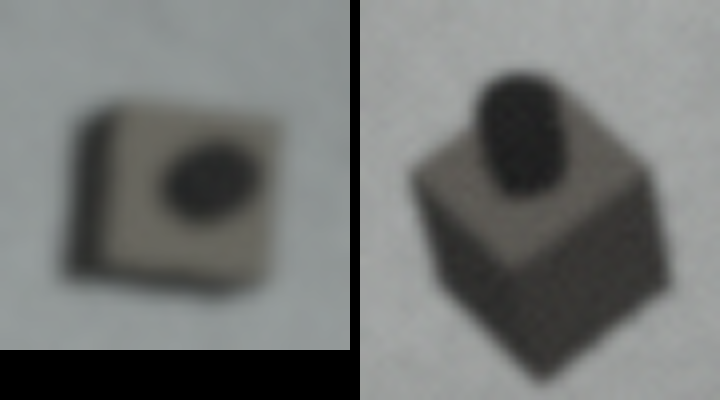

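```bash
python3 - <<'E'
from h import *
from scipy.optimize import least_squares
f=lambda p,s,o:((p[0]+.5)/s-.5+o[0],(p[1]+.5)/s-.5+o[1])
S=[(259,137),(348,161),(394,240),(369,330),(288,376),(197,350),(152,270)]
P=np.array([atz('top',*f(p,6.66,(178,160)),107)[:2] for p in S])
r=least_squares(lambda c:np.hypot(*(P-c).T)-54,P.mean(0));c=r.x;print('axis',c,r.fun.round(1))
print('stub ang',np.degrees(np.arctan2(*(P-c).T[::-1])).round(1))
d=atz('top',*f((177,183),6.66,(178,160)),122)[:2];print('dowel',d,np.hypot(*(d-c)),np.degrees(np.arctan2(*(d-c)[::-1])))
for p,z in (((190,248),162),((347,228),162)):print('bar',atz('top',*f(p,6.66,(178,160)),z))
for z in (138,150):
  b=atz('top',*f((464,217),6.66,(178,160)),z)[:2];print('hole',z,b,np.hypot(*(b-c)),np.degrees(np.arctan2(*(b-c)[::-1])))
for p in((120,103),(284,122),(270,280),(103,270)):print('st',atz('top',*f(p,10,(318,185)),60)[:2])
# head: cylinder top & bottom
h=atz('top',*f((220,172),10,(318,185)),92)[:2];print('head',h)
for p in((413,173),(651,172),(513,272)):print('st scene',atz('scene',*f((p[0]-360,p[1]),8,(155,245)),60)[:2])
E
```

```text
axis [549.76250658  59.16305629] [-0.4 -0.4 -0.3 -0.2 -0.1 -0.6 -0.3]
stub ang [   7.   -38.   -82.9 -128.4 -173.   141.5   96.7]
dowel [579.71309968 100.48141285] 51.03180004113511 54.06262886204964
bar [545.12671471  91.13896282 162.        ]
bar [553.30798513  25.54253047 162.        ]
hole 138 [561.6031339  -24.31382385] 84.31245444460794 -81.92683879240079
hole 150 [559.68957992 -23.9544147 ] 83.70818818753717 -83.18918330116875
st [ 564.51401261 -282.2247776 ]
st [ 558.32086948 -333.26782546]
st [ 509.08269537 -326.44092159]
st [ 512.47693152 -274.69671312]
head [ 538.57276084 -303.15014911]
st scene [ 510.34569351 -324.01519333]
st scene [ 567.40395059 -281.1077029 ]
st scene [ 560.1882678  -331.02572153]
```

View pics/sb.png

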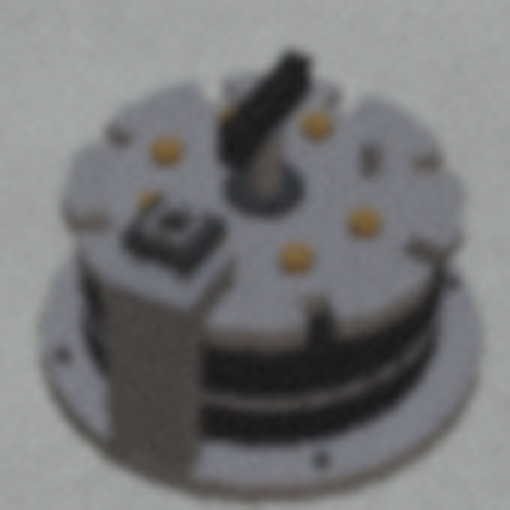

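Top crop: seven brass stubs fit a circle of r=54 with axis (549.8, 59.2). The gap and dark mark at (177,185) is the dowel, at about 52°. The bracket is at −83°, so the wanted slot is now at −173° and needs two clicks (+90°). The scene crop also shows the dowel, at (370,158). The stand is at about (537.5,−303.4). Now I'll move over the handle.

Call:
step_arm --pt "0 0 3.8 17 30 0 85" --pt "0 0 7.6 34 60 0 85" --pt "0 0 11.4 51 90 0 85" --pt "0 0 15.2 68 120 0 85" --pt "0 0 19 86 150 0 85" --pt "0 0 22.8 103 180 0 85" --pt "0 0 26.6 120 210 0 85" --pt "0 0 30.4 137 240 0 85" --pt "0 0 34.2 155 270 0 85" --pt "0 0 38 172 298 0 85"

```text
time_s: 0.93
position: [378.5, -236.8, 231.1]
orientation: [[0.512, 0.859, -0.0], [0.859, -0.512, 0.0], [0.0, -0.0, -1.0]]
contact_force: [-0.1, -0.1, -0.9]
finger_gap: 85.3
finger_force: 0.0
```

Call:
step_arm --pt "0 0 3.8 17 30 0 60" --pt "0 0 7.6 34 60 0 60" --pt "0 0 11.4 51 90 0 60" --pt "0 0 15.2 68 120 0 60" --pt "0 0 19 86 150 0 60" --pt "0 0 22.8 103 180 0 60" --pt "0 0 26.6 120 210 0 60" --pt "0 0 30.4 137 240 0 60" --pt "0 0 34.2 155 270 0 60" --pt "0 0 38 172 298 0 60"

```text
time_s: 1.77
position: [550.6, 61.2, 230.9]
orientation: [[-0.126, 0.992, -0.001], [0.992, 0.126, 0.0], [0.0, -0.001, -1.0]]
contact_force: [0.2, -0.3, 0.5]
finger_gap: 60.0
finger_force: 0.0
```

Call:
step_arm --pt "0 0 0 0 0 0 60" --pt "0 0 0 0 0 0 60" --pt "0 0 0 0 0 0 60"

```text
time_s: 2.02
position: [549.6, 59.1, 230.7]
orientation: [[-0.122, 0.993, -0.002], [0.993, 0.122, -0.0], [-0.0, -0.002, -1.0]]
contact_force: [-0.6, 0.4, 0.5]
finger_gap: 60.0
finger_force: 0.0
```

```bash
python3 - <<'E'
from h import *
s=sense();i=optics.camera_info('wrist');im=optics.capture('wrist')
np.set_printoptions(precision=3,suppress=True)
print(s['time_s'],s['position'],s['orientation'],s['joint_pos'],s['contact_force']);print(i)
cv2.imwrite('pics/w1.png',cv2.resize(im,(800,600),interpolation=cv2.INTER_CUBIC));np.savez('w1',im=im,K=i['camera_matrix'],T=i['T'])
E
```

```text
2.0167 [549.573  59.079 230.726] [[-0.122  0.993 -0.002]
 [ 0.993  0.122 -0.   ]
 [-0.    -0.002 -1.   ]] [-0.038  0.271 -0.013  1.288 -0.     1.411] [-0.551  0.434  0.535]
{'camera_matrix': array([[297.319,   0.   , 262.297],
       [  0.   , 297.319, 191.069],
       [  0.   ,   0.   ,   1.   ]]), 'T': array([[  0.992,  -0.117,  -0.037, 539.408],
       [  0.122,   0.94 ,   0.318, 139.677],
       [ -0.002,  -0.32 ,   0.947, 372.976],
       [  0.   ,   0.   ,   0.   ,   1.   ]])}
```

View pics/w1.png

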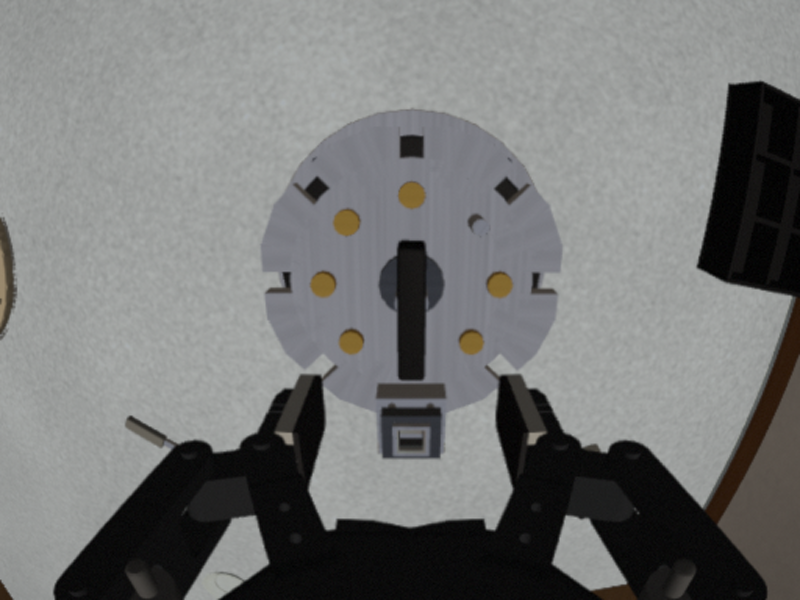

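Wrist view: the bar lies vertical at x≈411, centred between the fingers. The dowel is at (480,226), the washer and hole at (411,440), and stubs ring the axis.

```bash
cat >> h.py <<'E'
def watz(u,v,z,K,T):  # u,v in 800x600 picture
    u=(u+.5)*.64-.5;v=(v+.5)*.64-.5
    x,y=(u-K[0,2])/K[0,0],(v-K[1,2])/K[1,1];th=np.hypot(x,y)
    d=np.array([x/th*np.sin(th),-y/th*np.sin(th),-np.cos(th)]);d=T[:3,:3]@d
    return T[:3,3]+d*(z-T[2,3])/d[2]
E
python3 - <<'E'
from h import *
from scipy.optimize import least_squares
w=np.load('w1.npz');K,T=w['K'],w['T']
P=np.array([watz(*p,107,K,T)[:2] for p in[(412,195),(347,222),(323,284),(351,342),(471,342),(499,284)]])
r=least_squares(lambda c:np.hypot(*(P-c).T)-54,P.mean(0));c=r.x;print(c,r.fun.round(1),(np.degrees(np.arctan2(*(P-c).T[::-1]))).round(1))
print('bar',watz(413,242,162,K,T),watz(411,378,162,K,T))
for z in(138,146,154):
  b=watz(411,441,z,K,T)[:2];print(z,b,np.hypot(*(b-c)),np.degrees(np.arctan2(*(b-c)[::-1])))
E
```

```text
[549.46260881  59.36274307] [-0.4 -0.7 -0.6 -0.5 -0.8 -0.9] [  96.6  141.5 -173.4 -128.1  -38.     7.6]
bar [545.65171676  96.52763478 162.        ] [553.43029361  26.24254532 162.        ]
138 [560.5440944  -31.10325391] 91.14217428013407 -83.01643632760103
146 [559.82449742 -25.2888667 ] 85.2834319950758 -83.02135299585402
154 [559.10490044 -19.47447949] 79.42469043066869 -83.02699501765515
```

Call:
step_arm --pt "0 0 0 -0.6 0 -22 50" --pt "0 0 0 -0.6 0 -44 50" --pt "0 0 0 -0.6 0 -66 50" --pt "0 0 0 -0.6 0 -80 50" --pt "0 0 0 -0.6 0 -88 50" --pt "0 0 0 -0.6 0 -88 50"

```text
time_s: 2.57
position: [547.9, 58.0, 141.7]
orientation: [[-0.12, 0.993, -0.003], [0.993, 0.12, -0.0], [0.0, -0.003, -1.0]]
contact_force: [-1.4, -0.1, 0.6]
finger_gap: 49.9
finger_force: 0.0
```

Call:
step_arm --pt "0 0 0 0 0 0 35" --pt "0 0 0 0 0 0 25" --pt "0 0 0 0 0 0 18" --pt "0 0 0 0 0 0 10" --pt "0 0 0 0 0 0 10" --pt "0 0 0 0 0 0 10" --pt "0 0 0 0 0 0 10" --newtons 25

```text
time_s: 3.15
position: [550.0, 58.9, 144.7]
orientation: [[-0.122, 0.993, 0.002], [0.993, 0.122, -0.001], [-0.001, 0.002, -1.0]]
contact_force: [-2.0, -1.9, 5.8]
finger_gap: 13.2
finger_force: 26.1
```

Call:
step_arm --pt "0 0 5 0 0 0.5 10" --pt "0 0 10 0 0 0.5 10" --pt "0 0 15 0 0 0.5 10" --pt "0 0 20 0 0 0.5 10" --pt "0 0 25 0 0 0.5 10" --pt "0 0 30 0 0 0.5 10" --pt "0 0 35 0 0 0.5 10" --pt "0 0 40 0 0 0.5 10" --pt "0 0 45 0 0 0.5 10" --pt "0 0 45 0 0 0.5 10"

```text
time_s: 3.98
position: [550.7, 59.3, 144.7]
orientation: [[-0.79, 0.614, 0.003], [0.614, 0.79, 0.0], [-0.002, 0.002, -1.0]]
contact_force: [0.8, -0.3, 2.3]
finger_gap: 13.5
finger_force: 25.6
```

Call:
step_arm --pt "0 0 5 0 0 0 10" --pt "0 0 10 0 0 0 10" --pt "0 0 15 0 0 0 10" --pt "0 0 20 0 0 0 10" --pt "0 0 25 0 0 0 10" --pt "0 0 30 0 0 0 10" --pt "0 0 35 0 0 0 10" --pt "0 0 40 0 0 0 10" --pt "0 0 45 0 0 0 10" --pt "0 0 45 0 0 0 10"

```text
time_s: 4.82
position: [550.9, 60.1, 144.7]
orientation: [[-0.992, -0.123, 0.003], [-0.123, 0.992, 0.002], [-0.003, 0.001, -1.0]]
contact_force: [1.7, 3.4, 2.8]
finger_gap: 13.2
finger_force: 25.7
```

Call:
step_arm --pt "0 0 0 0 0 0 10" --pt "0 0 0 0 0 0 10" --pt "0 0 0 0 0 0 10"

```text
time_s: 5.07
position: [550.9, 60.1, 144.7]
orientation: [[-0.993, -0.119, 0.003], [-0.119, 0.993, 0.002], [-0.003, 0.001, -1.0]]
contact_force: [3.1, 5.0, 3.1]
finger_gap: 13.4
finger_force: 25.8
```

Call:
step_arm --pt "0 0 0 0 0 0 14" --pt "0 0 0 0 0 0 20" --pt "0 0 0 0 0 0 40" --pt "0 0 0 0 0 0 40" --pt "0 0 0 0 0 10 40" --pt "0 0 0 0 0 30 40" --pt "0 0 0 0 0 58 40" --pt "0 0 0 0 0 86 60" --pt "0 0 0 0 0 86 60" --pt "0 0 0 0 0 86 60"

```text
time_s: 5.9
position: [550.9, 58.9, 232.3]
orientation: [[-0.993, -0.121, 0.004], [-0.121, 0.993, -0.0], [-0.004, -0.001, -1.0]]
contact_force: [0.0, 0.6, 0.0]
finger_gap: 59.8
finger_force: 0.0
```

```bash
python3 - <<'E'
from h import *
s=sense();i=optics.camera_info('wrist');im=optics.capture('wrist')
np.set_printoptions(precision=3,suppress=True)
print(s['time_s'],s['position'],s['orientation'],s['contact_force'])
cv2.imwrite('pics/w2.png',cv2.resize(im,(800,600),interpolation=cv2.INTER_CUBIC));np.savez('w2',im=im,K=i['camera_matrix'],T=i['T'])
E
```

```text
5.9 [550.857  58.943 232.305] [[-0.993 -0.121  0.004]
 [-0.121  0.993 -0.   ]
 [-0.004 -0.001 -1.   ]] [0.043 0.56  0.001]
```

View pics/w2.png

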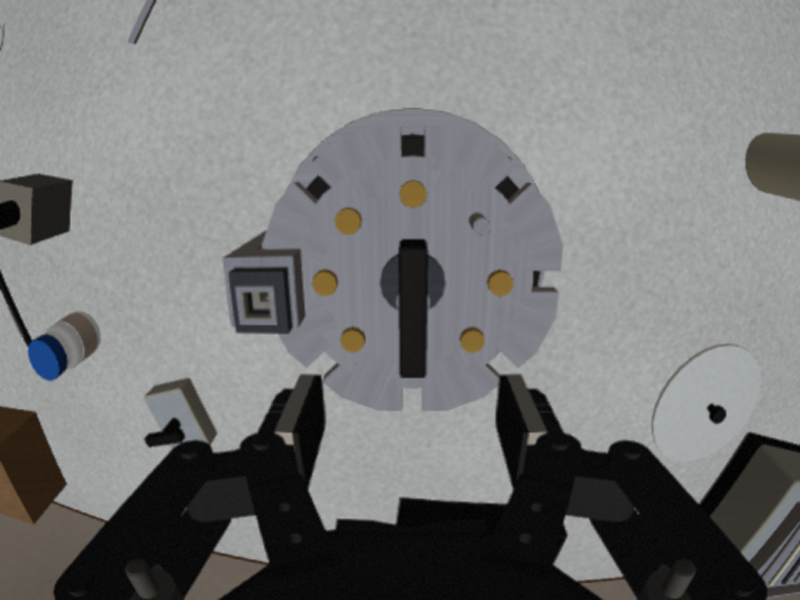

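Two clicks have been made: the dowel (480,224) is 135° clockwise of the bracket, which is at left (259,303), so the third slot is under the bracket. Next, the pin.

Call:
step_arm --pt "0 0 0 -1 -25 0 60" --pt "0 0 0 -3 -60 0 60" --pt "0 0 0 -4 -98 0 60" --pt "0 0 0 -5 -136 0 60" --pt "0 0 0 -6 -174 0 60" --pt "0 0 0 -8 -212 0 60" --pt "0 0 0 -9 -250 0 60" --pt "0 0 0 -10 -288 0 60" --pt "0 0 0 -11 -326 0 60" --pt "0 0 0 -12 -362 0 60"

```text
time_s: 6.78
position: [536.3, -304.5, 228.1]
orientation: [[-0.993, -0.121, -0.003], [-0.121, 0.993, 0.002], [0.002, 0.002, -1.0]]
contact_force: [1.3, 0.6, -0.3]
finger_gap: 59.9
finger_force: 0.0
```

Call:
step_arm --pt "0 0 0 0 0 -20 60" --pt "0 0 0 0 0 -50 60" --pt "0 0 0 0 0 -80 60" --pt "0 0 0 0 0 -90 60" --pt "0 0 0 0 0 -90 60" --pt "0 0 0 0 0 -90 60"

```text
time_s: 7.28
position: [537.0, -302.3, 139.3]
orientation: [[-0.993, -0.122, -0.002], [-0.122, 0.993, 0.001], [0.002, 0.002, -1.0]]
contact_force: [-1.4, 0.2, 1.1]
finger_gap: 59.9
finger_force: 0.0
```

```bash
python3 - <<'E'
from h import *
s=sense();i=optics.camera_info('wrist');im=optics.capture('wrist')
np.set_printoptions(precision=3,suppress=True)
print(s['time_s'],s['position'],s['orientation'],s['contact_force'])
cv2.imwrite('pics/w3.png',cv2.resize(im,(800,600),interpolation=cv2.INTER_CUBIC));np.savez('w3',im=im,K=i['camera_matrix'],T=i['T'])
E
```

```text
7.2833 [ 537.044 -302.275  139.331] [[-0.993 -0.122 -0.002]
 [-0.122  0.993  0.001]
 [ 0.002  0.002 -1.   ]] [-1.424  0.175  1.08 ]
```

View pics/w3.png

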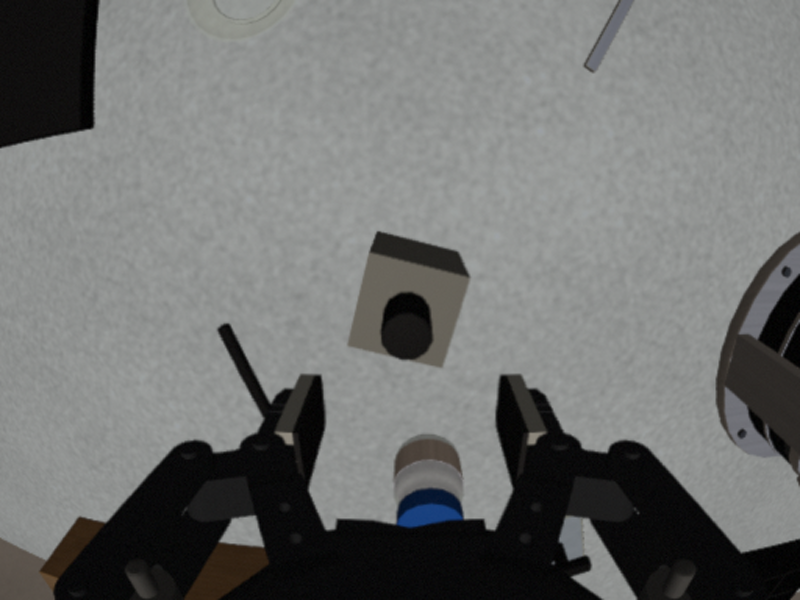

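Wrist view: the pin's head top is at (406,335), and the block's top corners are at (371,251), (468,276), (443,366) and (348,345). The reagent jar is at (428,480), so I'll check its clearance.

```bash
python3 - <<'E'
from h import *
w=np.load('w3.npz');K,T=w['K'],w['T']
np.set_printoptions(precision=1,suppress=True)
print('head',watz(406,335,92,K,T));Q=[watz(*p,60,K,T)[:2] for p in[(371,251),(468,276),(443,366),(348,345)]];print(np.array(Q),np.mean(Q,0),np.hypot(*(Q[0]-Q[1])))
print('jar cap',watz(430,515,75,K,T))
w=np.load('w2.npz');K,T=w['K'],w['T']
for z in(142,146,150):print('hole',z,watz(259,304,z,K,T))
E
```

```text
head [ 535.4 -305.4   92. ]
[[ 506.9 -326.3]
 [ 513.6 -277.1]
 [ 564.4 -282.2]
 [ 558.4 -333.6]] [ 535.8 -304.8] 49.631890794614904
jar cap [ 660.4 -275.9   75. ]
hole 142 [560.1 -24.9 142. ]
hole 146 [558.6 -23.7 146. ]
hole 150 [557.  -22.4 150. ]
```

Call:
step_arm --pt "0 0 0 -1 -2 -20 60" --pt "0 0 0 -1 -2 -40 60" --pt "0 0 0 -1 -2 -60 50" --pt "0 0 0 -1 -2 -70 50" --pt "0 0 0 -1 -2 -73 50" --pt "0 0 0 -1 -2 -73 50"

```text
time_s: 7.83
position: [537.0, -304.8, 67.5]
orientation: [[-0.992, -0.122, 0.0], [-0.122, 0.992, -0.0], [-0.0, -0.0, -1.0]]
contact_force: [0.2, -0.1, 0.2]
finger_gap: 50.0
finger_force: 0.0
```

Call:
step_arm --pt "0 0 0 0 0 0 40" --pt "0 0 0 0 0 0 30" --pt "0 0 0 0 0 0 25" --pt "0 0 0 0 0 0 18" --pt "0 0 0 0 0 0 18" --pt "0 0 0 0 0 0 18" --pt "0 0 0 0 0 0 18" --newtons 50

```text
time_s: 8.42
position: [537.5, -305.4, 68.4]
orientation: [[-0.993, -0.122, 0.002], [-0.122, 0.993, -0.001], [-0.002, -0.002, -1.0]]
contact_force: [0.2, 0.5, 5.3]
finger_gap: 22.6
finger_force: 48.8
```

Call:
step_arm --pt "0 0 0 0 0 4 18" --pt "0 0 0 0 0 12 18" --pt "0 0 0 0 0 28 18" --pt "0 0 0 0 0 50 18" --pt "0 0 0 0 0 75 18" --pt "0 0 0 0 0 100 18" --pt "0 0 0 0 0 125 18" --pt "0 0 0 0 0 150 18" --pt "0 0 0 0 0 170 18" --pt "0 0 0 0 0 170 18"

```text
time_s: 9.25
position: [538.2, -306.0, 242.4]
orientation: [[-0.992, -0.122, 0.006], [-0.122, 0.993, -0.005], [-0.006, -0.005, -1.0]]
contact_force: [0.4, -0.1, 0.3]
finger_gap: 22.5
finger_force: 49.0
```

Call:
step_arm --pt "0 0 0 1 15 0 18" --pt "0 0 0 4 45 0 18" --pt "0 0 0 8 80 0 18" --pt "0 0 0 12 120 0 18" --pt "0 0 0 15 160 0 18" --pt "0 0 0 18 200 0 18" --pt "0 0 0 20 235 0 18" --pt "0 0 0 22 262 0 18" --pt "0 0 0 23 277 0 18" --pt "0 0 0 23 280 0 18"

```text
time_s: 10.08
position: [558.3, -21.0, 235.5]
orientation: [[-0.992, -0.126, -0.003], [-0.126, 0.992, 0.001], [0.002, 0.002, -1.0]]
contact_force: [-0.4, 0.0, 0.1]
finger_gap: 22.1
finger_force: 49.1
```

Call:
step_arm --pt "0 0 0 0 0 0 18" --pt "0 0 0 0 0 0 18" --pt "0 0 0 0 0 0 18" --pt "0 0 0 0 0 0 18"

```text
time_s: 10.42
position: [559.5, -25.9, 236.5]
orientation: [[-0.993, -0.12, -0.001], [-0.12, 0.993, -0.0], [0.001, 0.0, -1.0]]
contact_force: [0.3, -0.3, -1.3]
finger_gap: 22.6
finger_force: 49.1
```

```bash
python3 - <<'E'
from h import *
s=sense();i=optics.camera_info('wrist')
np.set_printoptions(precision=3,suppress=True)
print(s['time_s'],s['position'],s['orientation'],s['contact_force'],s['moment'])
im=optics.capture('wrist');t=optics.capture('top');sc=optics.capture('scene')
w=cv2.resize(im[130:250,200:330],None,fx=3,fy=3,interpolation=cv2.INTER_CUBIC)
p=proj('scene',[560,-25,160])[0].astype(int);print(p)
b=cv2.resize(sc[p[1]-60:p[1]+40,p[0]-50:p[0]+50],None,fx=4,fy=4,interpolation=cv2.INTER_CUBIC)
c=np.zeros((400,800,3),np.uint8);c[:360,:390]=w;c[:,400:]=b;cv2.imwrite('pics/c4.png',c);np.savez('w4',im=im,t=t,sc=sc,K=i['camera_matrix'],T=i['T'])
E
```

```text
10.4167 [559.458 -25.89  236.51 ] [[-0.993 -0.12  -0.001]
 [-0.12   0.993 -0.   ]
 [ 0.001  0.    -1.   ]] [ 0.328 -0.298 -1.253] [ 0.008 -0.057  0.033]
[252 177]
```

View pics/c4.png

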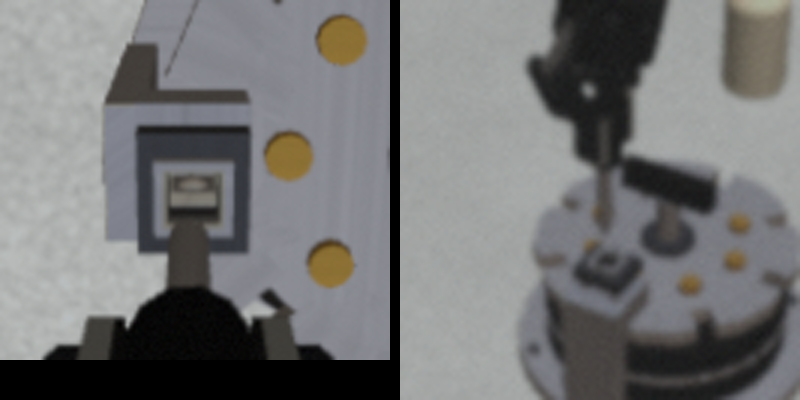

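Wrist crop: the tip shows at (190,226) and the washer centre at (194,201). The scene crop shows the pin hanging vertical above the collar.

```bash
python3 - <<'E'
from h import *
np.set_printoptions(precision=1,suppress=True)
w=np.load('w4.npz');K,T=w['K'],w['T']
def W(x,y,z):
    u=200+(x+.5)/3;v=130+(y+.5)/3
    return watz(u/.64-.5,v/.64-.5,z,K,T)
for z in(168,171,174):print('tip',z,W(190,226,z))
for z in(144,146,148):print('washer',z,W(194,201,z))
# scene: vertical line check
f=lambda x,y:((x-400+.5)/4-.5+202,(y+.5)/4-.5+117)
print('scene tip',[atz('scene',*f(606,226),z)[:2] for z in(168,171,174)],'washer',[atz('scene',*f(609,263),z)[:2] for z in (144,146,148)])
print(proj('scene',[[560,-25,146],[559.5,-25.9,170]])-[202,117])
E
```

```text
tip 168 [559.  -26.6 168. ]
tip 171 [557.8 -26.7 171. ]
tip 174 [556.6 -26.9 174. ]
washer 144 [560.7 -25.2 144. ]
washer 146 [559.9 -25.3 146. ]
washer 148 [559.2 -25.4 148. ]
scene tip [array([555.2, -16.5]), array([557.4, -19.4]), array([559.7, -22.3])] washer [array([562.4, -23.1]), array([563.8, -24.9]), array([565.2, -26.7])]
[[50.7 64.8]
 [50.3 58. ]]
```

Call:
step_arm --pt "0 0 0 1.6 1.3 0 18" --pt "0 0 0 1.6 1.3 -8 18" --pt "0 0 0 1.6 1.3 -16 18" --pt "0 0 0 1.6 1.3 -22 18" --pt "0 0 0 1.6 1.3 -26 18" --pt "0 0 0 1.6 1.3 -30 18" --pt "0 0 0 1.6 1.3 -33 18" --pt "0 0 0 1.6 1.3 -33 18"

```text
time_s: 11.23
position: [560.8, -23.4, 203.0]
orientation: [[-0.993, -0.122, -0.001], [-0.122, 0.993, 0.0], [0.001, 0.0, -1.0]]
contact_force: [0.1, -0.1, -0.8]
finger_gap: 22.1
finger_force: 49.1
```

Call:
step_arm --pt "0 0 0 0 0 -3 18" --pt "0 0 0 0 0 -6 18" --pt "0 0 0 0 0 -9 18" --pt "0 0 0 0 0 -12 18" --pt "0 0 0 0 0 -15 18" --pt "0 0 0 0 0 -15 18"

```text
time_s: 11.73
position: [560.8, -23.4, 188.0]
orientation: [[-0.993, -0.122, -0.001], [-0.122, 0.993, 0.0], [0.001, 0.0, -1.0]]
contact_force: [-0.7, 1.2, -0.2]
finger_gap: 22.4
finger_force: 49.1
```

Call:
step_arm --pt "0 0 0 0 0 -2 18" --pt "0 0 0 0 0 -4 18" --pt "0 0 0 0 0 -6 18" --pt "0 0 0 0 0 -8 18" --pt "0 0 0 0 0 -8 18"

```text
time_s: 12.15
position: [561.0, -23.5, 180.3]
orientation: [[-0.993, -0.122, -0.001], [-0.122, 0.993, 0.0], [0.001, 0.0, -1.0]]
contact_force: [-0.1, -0.3, -1.4]
finger_gap: 22.2
finger_force: 49.1
```

Call:
step_arm --pt "0 0 0 0 0 -2 18" --pt "0 0 0 0 0 -4 18" --pt "0 0 0 0 0 -6 18" --pt "0 0 0 0 0 -8 18" --pt "0 0 0 0 0 -8 18"

```text
time_s: 12.57
position: [560.9, -23.2, 172.6]
orientation: [[-0.993, -0.122, -0.0], [-0.122, 0.993, 0.001], [0.0, 0.001, -1.0]]
contact_force: [-1.7, 0.3, 0.6]
finger_gap: 22.2
finger_force: 49.2
```

Call:
step_arm --pt "0 0 0 0 0 -1.5 18" --pt "0 0 0 0 0 -3 18" --pt "0 0 0 0 0 -4.5 18" --pt "0 0 0 0 0 -6 18" --pt "0 0 0 0 0 -6 18"

```text
time_s: 12.98
position: [560.9, -23.1, 166.3]
orientation: [[-0.992, -0.122, -0.001], [-0.122, 0.992, 0.001], [0.001, 0.001, -1.0]]
contact_force: [-1.0, 2.0, -0.7]
finger_gap: 22.3
finger_force: 49.2
```

Call:
step_arm --pt "0 0 0 0 0 -1.5 18" --pt "0 0 0 0 0 -3 18" --pt "0 0 0 0 0 -4.5 18" --pt "0 0 0 0 0 -6 18" --pt "0 0 0 0 0 -6 18"

```text
time_s: 13.4
position: [560.8, -23.5, 160.1]
orientation: [[-0.993, -0.122, -0.001], [-0.122, 0.993, 0.0], [0.001, 0.0, -1.0]]
contact_force: [-1.4, 1.3, -1.7]
finger_gap: 22.2
finger_force: 49.0
```

Call:
step_arm --pt "0 0 0 0 0 -1 18" --pt "0 0 0 0 0 -2 18"

```text
time_s: 13.57
position: [561.2, -23.6, 158.8]
orientation: [[-0.993, -0.122, 0.0], [-0.122, 0.993, -0.0], [-0.0, -0.0, -1.0]]
contact_force: [-1.2, 2.0, 2.5]
finger_gap: 22.2
finger_force: 49.4
```

```bash
python3 - <<'E'
from h import *
np.set_printoptions(precision=2,suppress=True)
s=sense();print(s['time_s'],s['position'],s['contact_force'],s['moment'],s['joint_efforts'],s['finger_gap'])
i=optics.camera_info('wrist')
im=optics.capture('wrist');sc=optics.capture('scene')
w=cv2.resize(im[130:250,200:330],None,fx=3,fy=3,interpolation=cv2.INTER_CUBIC)
p=[252,177]
b=cv2.resize(sc[p[1]-60:p[1]+40,p[0]-50:p[0]+50],None,fx=4,fy=4,interpolation=cv2.INTER_CUBIC)
c=np.zeros((400,800,3),np.uint8);c[:360,:390]=w;c[:,400:]=b;cv2.imwrite('pics/c5.png',c)
E
```

```text
13.5667 [561.23 -23.63 158.84] [-1.21  1.96  2.5 ] [0.48 0.55 0.02] [ -0.97 -44.9   28.39  -1.11  -0.49   0.01] 22.160234615419036
```

View pics/c5.png

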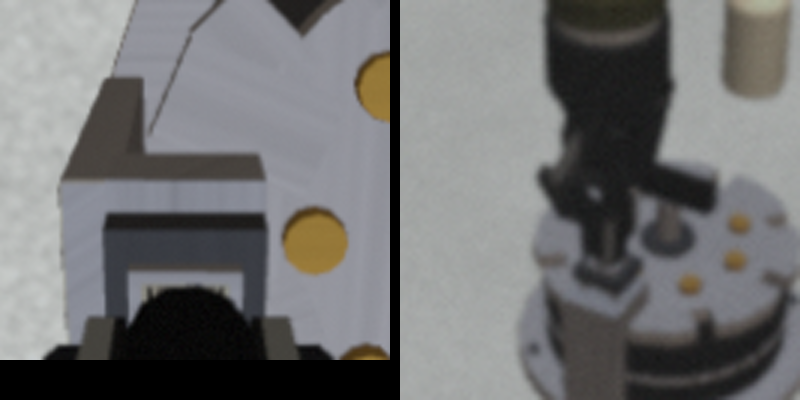

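Picture: the pin is inside the collar, with its head just above the washer. I'll continue in small steps by feel.

Call:
step_arm --pt "0 0 0 0 0 -1 18" --pt "0 0 0 0 0 -2 18"

```text
time_s: 13.83
position: [561.3, -23.7, 157.0]
orientation: [[-0.993, -0.122, 0.0], [-0.122, 0.993, -0.0], [-0.0, -0.0, -1.0]]
contact_force: [-3.0, 1.0, 4.4]
finger_gap: 22.4
finger_force: 49.6
```

Call:
step_arm --pt "0 0 0 0 0 -1 18" --pt "0 0 0 0 0 -2 18"

```text
time_s: 14.0
position: [561.3, -23.7, 155.0]
orientation: [[-0.993, -0.122, 0.0], [-0.122, 0.993, -0.0], [-0.0, -0.0, -1.0]]
contact_force: [-2.3, 1.4, 5.2]
finger_gap: 22.3
finger_force: 49.7
```

Call:
step_arm --pt "0 0 0 0 0 -1 18"

```text
time_s: 14.08
position: [561.3, -23.7, 153.9]
orientation: [[-0.993, -0.122, 0.0], [-0.122, 0.993, -0.0], [-0.0, -0.0, -1.0]]
contact_force: [-2.3, 0.9, 4.9]
finger_gap: 22.4
finger_force: 49.6
```

Call:
step_arm --pt "0 0 0 0 0 -1 18"

```text
time_s: 14.17
position: [561.3, -23.7, 152.9]
orientation: [[-0.993, -0.122, 0.0], [-0.122, 0.993, -0.0], [-0.0, -0.0, -1.0]]
contact_force: [-2.9, 0.7, 5.6]
finger_gap: 22.4
finger_force: 49.6
```

Call:
step_arm --pt "0 0 0 0 0 -1 18"

```text
time_s: 14.25
position: [561.3, -23.6, 151.9]
orientation: [[-0.993, -0.122, 0.0], [-0.122, 0.993, -0.0], [-0.0, -0.0, -1.0]]
contact_force: [-1.6, 0.1, 4.9]
finger_gap: 22.3
finger_force: 49.6
```

Call:
step_arm --pt "0 0 0 0 0 -1 18"

```text
time_s: 14.33
position: [561.3, -23.6, 150.9]
orientation: [[-0.993, -0.122, 0.0], [-0.122, 0.993, -0.0], [-0.0, -0.0, -1.0]]
contact_force: [-2.2, -0.0, 6.0]
finger_gap: 22.6
finger_force: 49.7
```

Call:
step_arm --pt "0 0 0 0 0 -0.7 18"

```text
time_s: 14.42
position: [561.3, -23.6, 150.5]
orientation: [[-0.993, -0.122, 0.0], [-0.122, 0.993, -0.0], [-0.0, -0.0, -1.0]]
contact_force: [-4.0, 1.0, 9.4]
finger_gap: 22.6
finger_force: 49.9
```

Call:
step_arm --pt "0 0 0 0 0 -0.5 18"

```text
time_s: 14.5
position: [561.3, -23.6, 150.3]
orientation: [[-0.993, -0.122, 0.001], [-0.122, 0.993, -0.0], [-0.001, -0.0, -1.0]]
contact_force: [-4.7, 0.4, 10.7]
finger_gap: 22.5
finger_force: 50.0
```

Call:
step_arm --pt "0 0 0 0 0 -0.5 18"

```text
time_s: 14.58
position: [561.3, -23.6, 150.0]
orientation: [[-0.993, -0.122, 0.001], [-0.122, 0.993, -0.0], [-0.001, -0.0, -1.0]]
contact_force: [-4.2, 0.6, 10.9]
finger_gap: 22.7
finger_force: 50.2
```

Call:
step_arm --pt "0 0 0 0 0 -0.5 18"

```text
time_s: 14.67
position: [561.3, -23.6, 149.8]
orientation: [[-0.993, -0.122, 0.001], [-0.122, 0.993, -0.0], [-0.001, -0.001, -1.0]]
contact_force: [-5.9, 0.1, 14.1]
finger_gap: 22.6
finger_force: 50.4
```

Call:
step_arm --pt "0 0 0 0 0 -0.5 18"

```text
time_s: 14.75
position: [561.4, -23.6, 149.7]
orientation: [[-0.993, -0.122, 0.001], [-0.122, 0.993, -0.001], [-0.001, -0.001, -1.0]]
contact_force: [-6.5, 1.1, 16.7]
finger_gap: 22.2
finger_force: 50.7
```

Call:
step_arm --pt "0 0 0 0 0 -0.4 18"

```text
time_s: 14.83
position: [561.4, -23.6, 149.6]
orientation: [[-0.993, -0.122, 0.002], [-0.122, 0.993, -0.001], [-0.002, -0.001, -1.0]]
contact_force: [-6.0, 0.8, 17.5]
finger_gap: 22.4
finger_force: 50.8
```

Call:
step_arm --pt "0 0 0 0 0 -0.4 18" --pt "0 0 0 0 0 -0.4 18" --pt "0 0 0 0 0 -0.4 18"

```text
time_s: 15.08
position: [561.4, -23.6, 149.5]
orientation: [[-0.993, -0.122, 0.002], [-0.122, 0.993, -0.001], [-0.002, -0.001, -1.0]]
contact_force: [-7.3, 1.2, 17.3]
finger_gap: 22.5
finger_force: 50.9
```

Call:
step_arm --pt "0 0 0 0 0 -0.3 18" --pt "0 0 0 0 0 -0.3 18"

```text
time_s: 15.25
position: [561.4, -23.6, 149.3]
orientation: [[-0.993, -0.122, 0.002], [-0.122, 0.993, -0.001], [-0.002, -0.001, -1.0]]
contact_force: [-6.3, 1.3, 17.2]
finger_gap: 22.4
finger_force: 50.9
```

Call:
step_arm --pt "0 0 0 0 0 0.5 18" --pt "0 0 0 0 0 0.5 24" --pt "0 0 0 0 0 0.5 30" --pt "0 0 0 0 0 0.5 40" --pt "0 0 0 0 0 0.5 44" --pt "0 0 0 0 0 0.5 44"

```text
time_s: 15.75
position: [561.2, -23.6, 146.9]
orientation: [[-0.993, -0.122, -0.001], [-0.122, 0.993, 0.0], [0.001, 0.0, -1.0]]
contact_force: [-0.6, -0.3, 0.7]
finger_gap: 44.1
finger_force: 0.0
```

```bash
python3 - <<'E'
from h import *
np.set_printoptions(precision=2,suppress=True)
s=sense();print(s['time_s'],s['position'],s['contact_force'],s['moment'],s['finger_gap'])
i=optics.camera_info('wrist')
im=optics.capture('wrist');sc=optics.capture('scene')
cv2.imwrite('pics/w6.png',im);np.savez('w6',im=im,K=i['camera_matrix'],T=i['T'],sc=sc)
E
```

```text
15.75 [561.18 -23.6  146.93] [-0.64 -0.26  0.73] [ 0.04  0.02 -0.04] 44.139033857672096
```

Released. To check by feel, I'll press on the head's top with the fingers closed.

Call:
step_arm --pt "0 0 0 0 0 8 44" --pt "0 0 0 0 0 20 44" --pt "0 0 0 0 0 35 44" --pt "0 0 0 0 0 48 44" --pt "0 0 0 0 0 48 20" --pt "0 0 0 -1 -0.5 48 0" --pt "0 0 0 -1 -0.5 48 0" --pt "0 0 0 -1 -0.5 48 0" --pt "0 0 0 -1 -0.5 48 0" --pt "0 0 0 -1 -0.5 48 0" --newtons 40

```text
time_s: 16.68
position: [559.7, -23.9, 194.8]
orientation: [[-0.993, -0.122, -0.001], [-0.122, 0.993, 0.0], [0.001, 0.001, -1.0]]
contact_force: [-0.7, 1.3, 0.1]
finger_gap: 0.0
finger_force: 0.0
```

Call:
step_arm --pt "0 0 0 0 0 -5 0" --pt "0 0 0 0 0 -10 0" --pt "0 0 0 0 0 -14 0" --pt "0 0 0 0 0 -16 0" --pt "0 0 0 0 0 -16 0"

```text
time_s: 17.1
position: [559.7, -23.9, 178.5]
orientation: [[-0.993, -0.122, -0.002], [-0.122, 0.993, 0.0], [0.002, 0.001, -1.0]]
contact_force: [-1.2, 0.9, -0.4]
finger_gap: -0.2
finger_force: 0.0
```

Call:
step_arm --pt "0 0 0 0 0 -0.7 0" --pt "0 0 0 0 0 -1.4 0"

```text
time_s: 17.27
position: [560.3, -24.0, 178.2]
orientation: [[-0.993, -0.122, 0.0], [-0.122, 0.993, 0.0], [-0.0, -0.0, -1.0]]
contact_force: [-0.4, 0.5, 1.0]
finger_gap: 0.3
finger_force: 0.0
```

Call:
step_arm --pt "0 0 0 0 0 -0.7 0" --pt "0 0 0 0 0 -1.4 0"

```text
time_s: 17.43
position: [560.4, -24.0, 176.9]
orientation: [[-0.993, -0.122, 0.0], [-0.122, 0.993, -0.0], [-0.0, -0.0, -1.0]]
contact_force: [0.5, -0.3, -0.1]
finger_gap: 0.0
finger_force: 0.0
```

Call:
step_arm --pt "0 0 0 0 0 -0.7 0" --pt "0 0 0 0 0 -1 0"

```text
time_s: 17.6
position: [560.2, -24.0, 175.7]
orientation: [[-0.993, -0.122, 0.0], [-0.122, 0.993, 0.0], [-0.0, 0.0, -1.0]]
contact_force: [0.4, 0.0, 0.3]
finger_gap: 0.0
finger_force: 0.0
```

Call:
step_arm --pt "0 0 0 0 0 -0.5 0" --pt "0 0 0 0 0 -1 0"

```text
time_s: 17.77
position: [560.3, -24.0, 174.7]
orientation: [[-0.993, -0.122, 0.0], [-0.122, 0.993, 0.0], [-0.0, 0.0, -1.0]]
contact_force: [0.4, -0.1, 0.8]
finger_gap: -0.2
finger_force: 0.0
```

Call:
step_arm --pt "0 0 0 0 0 -0.5 0" --pt "0 0 0 0 0 -0.5 0"

```text
time_s: 17.93
position: [560.2, -24.0, 174.2]
orientation: [[-0.993, -0.122, 0.0], [-0.122, 0.993, 0.0], [-0.0, 0.0, -1.0]]
contact_force: [-0.2, 0.6, 0.1]
finger_gap: 0.5
finger_force: 0.0
```

Call:
step_arm --pt "0 0 0 0 0 -0.5 0" --pt "0 0 0 0 0 -0.5 0"

```text
time_s: 18.1
position: [560.3, -24.0, 174.1]
orientation: [[-0.993, -0.122, 0.0], [-0.122, 0.993, -0.0], [-0.0, -0.0, -1.0]]
contact_force: [-0.9, -0.1, 3.1]
finger_gap: 0.0
finger_force: 1.3
```

Call:
step_arm --pt "0 0 0 0 0 -0.5 0" --pt "0 0 0 0 0 -0.5 0"

```text
time_s: 18.27
position: [560.3, -24.1, 173.9]
orientation: [[-0.993, -0.122, 0.001], [-0.122, 0.993, -0.0], [-0.001, -0.0, -1.0]]
contact_force: [-1.4, 0.5, 5.3]
finger_gap: -0.0
finger_force: 2.6
```

Call:
step_arm --pt "0 0 0 0 0 -0.5 0" --pt "0 0 0 0 0 -0.5 0"

```text
time_s: 18.43
position: [560.4, -24.1, 173.9]
orientation: [[-0.993, -0.122, 0.001], [-0.122, 0.993, -0.0], [-0.001, -0.0, -1.0]]
contact_force: [-1.8, -0.0, 6.8]
finger_gap: 0.0
finger_force: 3.7
```

Call:
step_arm --pt "0 0 0 0 0 -0.5 0" --pt "0 0 0 0 0 -0.5 0"

```text
time_s: 18.6
position: [560.4, -24.1, 173.8]
orientation: [[-0.993, -0.122, 0.002], [-0.122, 0.993, -0.0], [-0.002, -0.001, -1.0]]
contact_force: [-3.1, 0.2, 9.4]
finger_gap: -0.5
finger_force: 4.8
```

Call:
step_arm --pt "0 0 0 0 0 -0.5 0" --pt "0 0 0 0 0 -1 0"

```text
time_s: 18.77
position: [560.6, -24.2, 173.5]
orientation: [[-0.993, -0.122, 0.002], [-0.122, 0.993, -0.001], [-0.002, -0.001, -1.0]]
contact_force: [-4.5, -0.1, 13.5]
finger_gap: 0.0
finger_force: 6.8
```

Call:
step_arm --pt "0 0 0 0 0 -0.5 0" --pt "0 0 0 0 0 -0.7 0"

```text
time_s: 18.93
position: [560.6, -24.3, 173.2]
orientation: [[-0.993, -0.122, 0.003], [-0.122, 0.993, -0.001], [-0.003, -0.001, -1.0]]
contact_force: [-4.7, -0.9, 16.6]
finger_gap: -0.1
finger_force: 8.4
```

Call:
step_arm --pt "0 0 0 0 0 -0.4 0" --pt "0 0 0 0 0 -0.4 0"

```text
time_s: 19.1
position: [560.7, -24.3, 173.2]
orientation: [[-0.993, -0.122, 0.003], [-0.122, 0.993, -0.001], [-0.003, -0.001, -1.0]]
contact_force: [-5.5, 0.2, 17.9]
finger_gap: -0.0
finger_force: 8.7
```

Call:
step_arm --pt "0 0 0 0 0 -0.5 0" --pt "0 0 0 0 0 -0.7 0"

```text
time_s: 19.27
position: [560.7, -24.3, 172.8]
orientation: [[-0.993, -0.122, 0.003], [-0.122, 0.993, -0.001], [-0.003, -0.002, -1.0]]
contact_force: [-5.5, -0.0, 19.5]
finger_gap: -0.1
finger_force: 9.9
```

Call:
step_arm --pt "0 0 0 0 0 1 0" --pt "0 0 0 0 0 3 0" --pt "0 0 0 0 0 10 0" --pt "0 0 0 0 0 30 0" --pt "0 0 0 0 0 60 0" --pt "0 0 0 0 0 90 20" --pt "0 0 0 0 0 100 40" --pt "0 0 0 0 0 100 40" --pt "0 0 0 0 0 100 40" --pt "0 0 0 0 0 100 40"

```text
time_s: 20.1
position: [559.6, -23.9, 267.7]
orientation: [[-0.993, -0.122, -0.002], [-0.122, 0.993, 0.001], [0.002, 0.001, -1.0]]
contact_force: [-0.9, 0.8, -0.8]
finger_gap: 40.0
finger_force: 0.0
```

```bash
python3 - <<'E'
from h import *
s=sense();print(s['time_s'],s['position'],s['contact_force'],abs(s['qvel']).max())
print(ticket.close_job())
E
```

```text
20.1 [559.56526467 -23.88648004 267.7126192 ] [-0.93435989  0.7726658  -0.78400697] 0.012108140305923942
the job is handed in; nothing more can be done
None
```

I turned the carousel two clicks anticlockwise, so the third slot is under the bracket. The pin is pressed home on the collar (about 20 N at most, checked by feel, not by a final picture), the arm is clear, and the job was handed in at 20 s with no verdict returned.

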